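# Put the last sealant cartridge into the crowded tray

## Robot

A 6-joint arm with a two-finger parallel gripper is mounted at the origin on the work surface. World frame = base frame: x ahead of the robot, y to its left, z up, the work surface at z = 0. Lengths are in mm, angles in degrees, forces in N, time in s.
With the tool pointing down it reaches from about 300 to 850 mm from the base axis. Payload 4.2 kg.
Tool frame: the origin (TCP) lies midway between the tips of the shut fingers; the grasp point (between the pads) lies 19 mm behind it (env.grip_point_offset is the distance from the TCP to the grasp point, in mm); z points along the fingers, x is the direction in which the jaws open and shut, and the axes are right-handed (so a half turn about z gives the same grasp; the last joint's range is limited). The gripper opens to 91 mm and grips with 3 to 60 N. Pads are 32 mm wide; open, the fingers measure 118 mm over their backs; the gripper's body (76 mm by 178 mm) begins 60 mm behind the grasp point.
Start: joints at [-77.578, 18.312, 89.639, -0, 72.044, -1.146], TCP at [134.893, -558.97, 213.976] pointing down, gripper open.
Joint ranges: [-177.97, 177.97], [-48.28, 115.42], [12.27, 149.76], [-77.06, 257.06], [2.81, 150.46], [-146.56, 146.56]. Speed limits (degrees/s): [147.25, 147.25, 180, 180, 180, 180].

## Interface

Orientations are given as [roll, pitch, yaw] about the fixed x, y, z axes, in that order (R = Rz(yaw) Ry(pitch) Rx(roll)).
In Python, from workcell import env gives the robot as it stands.
- The arm moves only by the shell command python3 -m pendant 'ROWS' [FORCE]. ROWS is JSON, a list of rows, each an object with "xyz": the shift along the tool's x, y, z in m, a list of three; "roll": the turn about the tool's z in degrees; "jaw": the closure, from 0 (fully open) to 1 (shut). A call has exactly 8 rows; each row is the pose to reach, as a shift and turn from the pose commanded when the call began, along the tool's axes at that moment; what a row does not reach only later rows make up. A row lasts 1/8 s, in which the tool goes at most 62.5 mm and 10.7 degrees, less where a joint would pass 70% of its speed; a pose out of reach is approached as far as the arm can. A call with a gripper value outside its range is refused whole. The fingers move at their own pace and stop on an object; FORCE is the grip in N (left out, the last holds). Time passes only in rows, so rows that repeat a pose let the fingers close, or fill a call up. It gives the time, the measured TCP pose, the force and the opening at its end, in the units of the state.
- env.state(): the state, without advancing time (a new reading comes with each control period).
- env.grab_frame(name): name is "scene" or "top"; returns (picture, depth): 400x640x3 uint8, blue, green, red; 400x640 float32, mm along the optical axis (not along the pixel's ray), 0 where there is no reading.
- env.camera_params(name): a dict with "camera_matrix" (3x3 intrinsics, pixels), "D" ([k1, k2, p1, p2, k3] as OpenCV has them; the pictures are not rectified), "cam_to_world" (4x4, takes a point from camera to world coordinates). Camera axes: x right, y up, looking along -z (the intrinsics and any distortion apply to the point x, -y, -z); pixel columns grow to the right and rows downward; lengths in mm; the calibration is good to about 2 mm. A picture is of the moment at which its call begins. camera_params takes no time and is no camera call.
- env.job_done(): hands the job in, once; it reports no verdict.
The state is a dict: "time_s": time; "qpos": joint angles; "qvel": joint speeds; "effort": joint torques, N m; "ee_pos": TCP position; "ee_rot": TCP orientation; "force": force on the tool from outside, world axes, zero at the start; "torque": the same for the moment, N m; "gripper_width": finger opening in mm.
Only numpy, scipy, OpenCV 4.12 (cv2) and the standard library are available. Lean on these libraries where they do the work, as an engineer would, in place of code of your own. Each camera call takes 0.05 s, during which the arm holds its last target. There are 200 camera calls.

## Task

Put the loose sealant cartridge away in the crowded cartridge tray with the four others: gently roll those aside with the fingertips to open a place, slip its nozzle in under the tray's deck, lower the tail and press it down, until all five lie side by side flat on the tray floor with their nozzles under the deck. Do not force or slam anything, and leave the other things on the bench and on the deck where they are.

Things in the scene. Friction and masses are not known exactly. Their poses are not given: they have to be found in the camera images.
- tray: open wooden cartridge tray screwed to the bench: inside 317 mm long (x) by 247 mm wide (y), walls 12 mm thick with tops 54 mm above the bench, floor 9 mm thick. Origin at the centre of its underside, on the bench; z up, +x away from the robot. Cartridges lie in it parallel to x, tails to +x; five fill its width with 7 mm to spare
- tray_deck (a point): middle of the free edge, on the underside, of the 9 mm thick deck that lies on the walls at the tray's -x end and roofs the first 75 mm of the inside; this point is 54 mm above the bench. All nozzles lie under the deck
- stored1: stored white sealant cartridge, nearest the tray's -y wall: a cylinder 48 mm across and 215 mm long, then 90 mm of neck and conical nozzle (22 mm thick at the neck, 7 at the tip). Origin on its axis at mid-cylinder; +x along the axis to the flat tail. 0.3 to 0.5 kg, friction about 0.6; it rolls aside when pushed level with its axis and stays where it is left
- stored2: same as stored1, number 2 counting from the tray's -y wall
- stored3: same as stored1, number 3 counting from the tray's -y wall
- stored4: same as stored1, number 4 counting from the tray's -y wall
- loose: the cartridge to be put away, same shape and axes as stored1, lying on the bench to the left or right of the tray with its nozzle roughly towards the robot. Its centre of mass is within 10 mm of its origin
- gun: skeleton caulking gun lying on its side on the bench, on the other side of the tray from the loose cartridge; about 370 by 170 mm, 60 mm high; origin on the bench near its middle
- tape_roll: roll of masking tape, 72 mm across, 24 mm high, lying on the tray's deck; origin at the centre of its underside
- tape_measure: tape measure, 70 by 38 by 62 mm high, on the bench beyond the tray; origin under its centre
- spray_bottle: small white spray bottle, 48 mm across, 160 mm high, on the bench beyond the tray, to its left; origin under its centre
- paper_cup: paper cup, 80 mm across the rim, 95 mm high, beyond the tray; origin under its centre
- tub: clear open plastic tub, 90 by 90 by 55 mm high, beyond the tray; origin under its centre
- spatula: spatula lying on the bench, 240 mm long, on the right beside the sander; origin on the bench near its middle

How it is judged:
By the outcome, as a careful person would: the job done as asked, in the order asked, and still so for the second after the job is handed in, with the robot touching nothing.
It also fails if it takes over 72 s, if anything falls off the work surface, if the arm or the gripper's body presses on something with over 40 N, if the wrist force passes 120 N, or if a joint passes its speed limit or range.

## Working session

There is one attempt and no reset: what is moved stays moved. The work goes in short steps, Python scripts to look and compute and a shell command to move; the robot and the scene stay as the last step left them, time stands still between calls to the robot, and variables do not carry over. Pictures are saved under pics/ and viewed, about 8 in all and at most 12, crops included, and the job is handed in when it is done.

```bash
mkdir -p pics; ls; cat > h.py <<'E'
import numpy as np, cv2
from scipy.spatial.transform import Rotation as R
from workcell import env
def cloud(name):
    img,d=env.grab_frame(name); p=env.camera_params(name)
    K=np.array(p["camera_matrix"],float);D=np.array(p["D"],float);T=np.array(p["cam_to_world"],float)
    h,w=d.shape; u,v=np.meshgrid(np.arange(w),np.arange(h))
    n=cv2.undistortPoints(np.stack([u,v],-1).reshape(-1,1,2).astype(np.float64),K,D).reshape(h,w,2)
    P=np.stack([n[...,0]*d,-n[...,1]*d,-d],-1)@T[:3,:3].T+T[:3,3]
    P[d<=0]=np.nan
    return img,d,P
E
python3 - <<'E'
from h import *
for n in("scene","top"):
    img,d,P=cloud(n); cv2.imwrite(f"pics/{n}0.png",img); np.save(f"{n}0.npy",P); print(n,np.array(env.camera_params(n)["cam_to_world"]).round(2).tolist())
s=env.state(); print(s)
E
```

```text
pics
scene [[0.47, -0.48, 0.74, 1521.75], [0.88, 0.25, -0.39, -573.82], [0.0, 0.84, 0.54, 759.95], [0.0, 0.0, 0.0, 1.0]]
top [[0.0, 0.99, -0.16, 414.33], [-1.0, 0.0, -0.01, -76.12], [-0.01, 0.16, 0.99, 1269.6], [0.0, 0.0, 0.0, 1.0]]
{'time_s': 0.1, 'qpos': array([-7.75771141e+01,  1.83505116e+01,  8.97007213e+01, -1.24795193e-04,
        7.20424155e+01, -1.14762778e+00]), 'qvel': array([-0.02206568, -0.16361225, -0.13479905,  0.05063922,  0.0918016 ,
        0.0509409 ]), 'effort': array([-1.85481695e-04, -4.13332736e+01, -2.32509005e+01,  7.28275348e-02,
        4.21406084e-02, -5.75559807e-05]), 'ee_pos': array([ 134.80540253, -558.51056043,  213.17009874]), 'ee_rot': array([-1.79998243e+02,  9.36319458e-02, -7.64294464e+01]), 'force': array([ 0.4931345 , -1.13724104,  0.7210058 ]), 'torque': array([0.00885331, 0.03081506, 0.05992933]), 'gripper_width': 91.39388230861269}
```

View pics/top0.png

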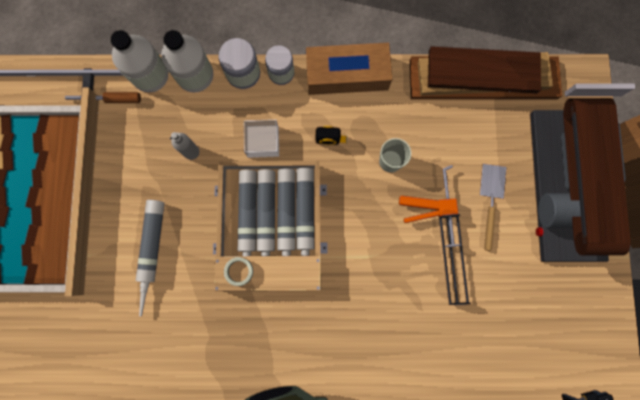

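View pics/scene0.png

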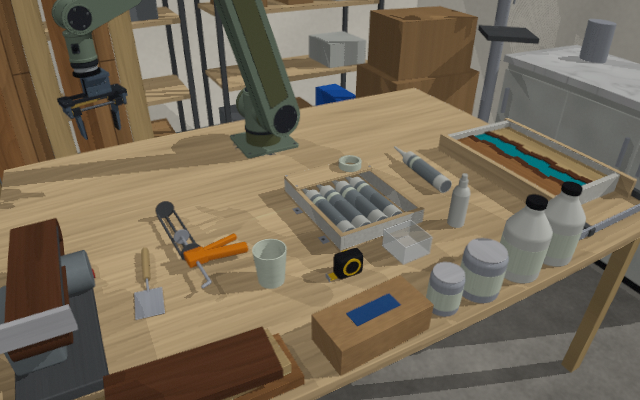

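The top view shows the tray at cols 218–320, rows 165–290. The four cartridges are at cols 247, 265, 286 and 305, and the tape roll is on the deck at (238,271). The loose cartridge is to the left at (150,245), nozzle tip at (142,313). Next I'll measure these.

```bash
cat >> h.py <<'E'
def prof(P,xlo,xhi,ylo,yhi,zlo,zhi,axis,step):
    m=(P[...,0]>xlo)&(P[...,0]<xhi)&(P[...,1]>ylo)&(P[...,1]<yhi)&(P[...,2]>zlo)&(P[...,2]<zhi)
    return P[m]
E
python3 - <<'E'
from h import *
np.set_printoptions(suppress=True,linewidth=150,precision=0)
P=np.load("top0.npy")
# row profiles over tray
for r in (185,205,225,240): print(r,[(c,*P[r,c].round().astype(int)) for c in range(212,328,2)])
print("col slices")
for c in (257,295,276): print(c,[(r,*P[r,c].round().astype(int)) for r in range(158,298,3)])
print("loose"); q=P[190:325,120:175].reshape(-1,3); q=q[(q[:,2]>12)]
print(len(q),q.min(0),q.max(0))
b=q[q[:,2]>30]; c=b.mean(0); u,s,vt=np.linalg.svd(b[:,:2]-c[:2],full_matrices=False); print(c,vt[0],((b[:,:2]-c[:2])@vt[0]).min(),((b[:,:2]-c[:2])@vt[0]).max(),q[q[:,0].argmin()],q[q[:,0].argmax()], b[:,2].max())
E
```

```text
185 [(212, np.int64(662), np.int64(220), np.int64(0)), (214, np.int64(661), np.int64(213), np.int64(5)), (216, np.int64(662), np.int64(209), np.int64(0)), (218, np.int64(651), np.int64(191), np.int64(56)), (220, np.int64(651), np.int64(185), np.int64(57)), (222, np.int64(653), np.int64(182), np.int64(47)), (224, np.int64(657), np.int64(181), np.int64(26)), (226, np.int64(659), np.int64(178), np.int64(14)), (228, np.int64(659), np.int64(173), np.int64(12)), (230, np.int64(660), np.int64(168), np.int64(10)), (232, np.int64(660), np.int64(163), np.int64(8)), (234, np.int64(659), np.int64(156), np.int64(13)), (236, np.int64(659), np.int64(150), np.int64(15)), (238, np.int64(660), np.int64(145), np.int64(10)), (240, np.int64(651), np.int64(132), np.int64(55)), (242, np.int64(651), np.int64(126), np.int64(57)), (244, np.int64(651), np.int64(121), np.int64(57)), (246, np.int64(650), np.int64(116), np.int64(59)), (248, np.int64(651), np.int64(111), np.int64(57)), (250, np.int64(650), np.int64(105), np.int64(59)), (252, np.int64(651), np.int64(100), np.int64(54)), (254, np.int64(652), np.int6
[... 17457 characters left out ...]
2), np.int64(66)), (275, np.int64(415), np.int64(31), np.int64(69)), (278, np.int64(407), np.int64(32), np.int64(62)), (281, np.int64(399), np.int64(32), np.int64(63)), (284, np.int64(392), np.int64(31), np.int64(67)), (287, np.int64(384), np.int64(31), np.int64(67)), (290, np.int64(375), np.int64(37), np.int64(0)), (293, np.int64(367), np.int64(37), np.int64(2)), (296, np.int64(359), np.int64(37), np.int64(0))]
loose
1743 [311. 344.  16.] [615. 405.  55.]
[495. 371.  44.] [-1.  0.] -119.33042325346894 181.75909637937644 [311. 390.  25.] [615. 377.  45.] 55.428277462638334<stdin>:5: RuntimeWarning: invalid value encountered in cast
<stdin>:7: RuntimeWarning: invalid value encountered in cast
```

```bash
python3 - <<'E'
from h import *
np.set_printoptions(suppress=True,linewidth=150,precision=1)
P=np.load("top0.npy"); Q=P.reshape(-1,3)
def fit(q,lab):
    k=[];
    for x in np.arange(q[:,0].min()+10,q[:,0].max()-10,10):
        s=q[abs(q[:,0]-x)<5]
        if len(s)>3:k.append((x,(np.percentile(s[:,1],5)+np.percentile(s[:,1],95))/2,s[:,1].mean()))
    k=np.array(k);a=np.polyfit(k[:,0],k[:,1],1);print(lab,"yaw",np.degrees(np.arctan(a[0])).round(2),"y@600",np.polyval(a,600).round(1),"x",np.percentile(q[:,0],[.5,99.5]),len(q))
m=lambda x0,x1,y0,y1,z0,z1:Q[(Q[:,0]>x0)&(Q[:,0]<x1)&(Q[:,1]>y0)&(Q[:,1]<y1)&(Q[:,2]>z0)&(Q[:,2]<z1)]
for y0,y1,l in((92,142,'s4'),(43,89,'s3'),(-13,36,'s2'),(-63,-14,'s1')): fit(m(490,690,y0,y1,45,66),l)
fit(m(480,700,175,200,48,66),'wall+'); fit(m(480,700,-85,-66,48,66),'wall-')
q=m(300,640,330,420,30,66); fit(q[q[:,0]>420],'loose body'); 
for x in range(310,640,20):
    s=m(x-10,x+10,330,430,13,66); 
    if len(s): print(x,len(s),np.percentile(s[:,1],[3,97]),s[:,2].max())
b=m(690,820,220,330,90,200); print('bottle',b.mean(0),b.min(0),b.max(0))
t=m(380,470,90,190,75,100); print('tape',t.mean(0))
t=m(730,860,30,180,30,70); print('tub',t.min(0),t.max(0))
E
```

```text
s4 yaw 0.49 y@600 114.9 x [491.7 688.4] 1190
s3 yaw 0.33 y@600 65.2 x [491.7 688.8] 1175
s2 yaw 0.45 y@600 10.3 x [491.8 688.7] 1185
s1 yaw 0.38 y@600 -39.2 x [491.9 688.6] 1189
wall+ yaw 0.42 y@600 186.2 x [481.2 699.5] 424
wall- yaw 0.6 y@600 -72.3 x [481.8 698.9] 380
loose body yaw -4.3 y@600 365.4 x [421.5 611.9] 1296
310 12 [385.7 392.3] 33.66856747301199
330 32 [383.1 391.8] 33.02144497576023
350 38 [379.9 391.1] 36.09112941693229
370 47 [376.3 391.5] 38.15818291934261
390 74 [361.8 391.2] 43.39299807270913
410 151 [359.5 400. ] 53.54958053245491
430 154 [356.5 398.6] 54.82400254708614
450 137 [355.4 398.3] 54.04556051867348
470 154 [353.5 396.6] 54.78658640714366
490 148 [352.4 394.2] 54.6448631859912
510 141 [350.6 393.5] 53.502876818605046
530 147 [349.5 391.6] 55.428277462638334
550 139 [348.3 389.8] 54.59983815245346
570 146 [346.4 388.2] 53.76255191382211
590 134 [345.3 386.6] 55.20212932911545
610 89 [345.1 386.3] 53.15914097523864
bottle [751.9 276.6 125.2] [733.6 257.9  90.2] [779.9 306.1 166.3]
tape [424.9 126.1  87.3]
tub [740.5  35.9  30.6] [834.1 126.7  62. ]
```

```bash
cat >> h.py <<'E'
def to(x,y,z,yaw=None):
    s=env.state(); p=np.array(s["ee_pos"]); r=R.from_euler("xyz",s["ee_rot"],degrees=True)
    d=r.inv().apply(np.array([x,y,z])-p)/1000
    print("shift",d.round(4),"roll",None if yaw is None else round(s["ee_rot"][2]-yaw,1),"at",p.round(1),np.round(s["ee_rot"],1),"F",np.round(s["force"],1),"w",round(s["gripper_width"],1),"t",round(s["time_s"],2),"q6",round(s["qpos"][5],1))
E
python3 -c "
from h import *
to(590,160,213,0.5)"
```

```text
shift [-0.5916 -0.6111  0.0012] roll -76.9 at [ 134.8 -558.5  213.2] [-1.80e+02  1.00e-01 -7.64e+01] F [ 0.5 -1.1  0.7] w 91.4 t 0.1 q6 -1.1
```

```bash
python3 -m pendant '[{"xyz":[-0.05,-0.05,0],"roll":-10,"jaw":0},{"xyz":[-0.09,-0.09,0],"roll":-20,"jaw":0},{"xyz":[-0.13,-0.13,0],"roll":-30,"jaw":0},{"xyz":[-0.17,-0.17,0],"roll":-40,"jaw":0},{"xyz":[-0.21,-0.21,0],"roll":-50,"jaw":0},{"xyz":[-0.25,-0.25,0],"roll":-60,"jaw":0},{"xyz":[-0.29,-0.30,0],"roll":-70,"jaw":0},{"xyz":[-0.33,-0.34,0],"roll":-76.9,"jaw":0}]'; python3 -c "
from h import *
to(590,160,110,0.5)"
```

```text
time_s: 1.1
ee_pos: [388.9, -156.7, 213.9]
ee_rot: [180.0, -0.0, 0.7]
force: [0.9, 0.8, -0.4]
gripper_width: 91.2
shift [ 0.205  -0.3141  0.1039] roll 0.2 at [ 388.9 -156.7  213.9] [180.   -0.    0.7] F [ 0.9  0.8 -0.4] w 91.2 t 1.1 q6 -24.2
```

```bash
python3 -m pendant '[{"xyz":[0.035,-0.05,0],"roll":0,"jaw":0},{"xyz":[0.07,-0.10,0.01],"roll":0,"jaw":0},{"xyz":[0.105,-0.155,0.03],"roll":0,"jaw":0},{"xyz":[0.14,-0.21,0.05],"roll":0,"jaw":0},{"xyz":[0.175,-0.265,0.08],"roll":0,"jaw":0},{"xyz":[0.2,-0.305,0.1],"roll":0,"jaw":0},{"xyz":[0.205,-0.3141,0.104],"roll":0,"jaw":0},{"xyz":[0.205,-0.3141,0.104],"roll":0,"jaw":0}]'; python3 - <<'E'
from h import *
to(590,160,24,0.5)
img,d,P=cloud("top"); cv2.imwrite("pics/a.png",cv2.resize(img[150:300,190:340],None,fx=4,fy=4,interpolation=cv2.INTER_CUBIC))
E
```

```text
time_s: 2.1
ee_pos: [589.9, 157.7, 108.8]
ee_rot: [179.9, 0.1, 0.6]
force: [-0.5, 1.0, -0.4]
gripper_width: 91.3
shift [ 0.0003 -0.0024  0.0848] roll 0.1 at [589.9 157.7 108.8] [1.799e+02 1.000e-01 6.000e-01] F [-0.5  1.  -0.4] w 91.3 t 2.1 q6 13.4
```

View pics/a.png

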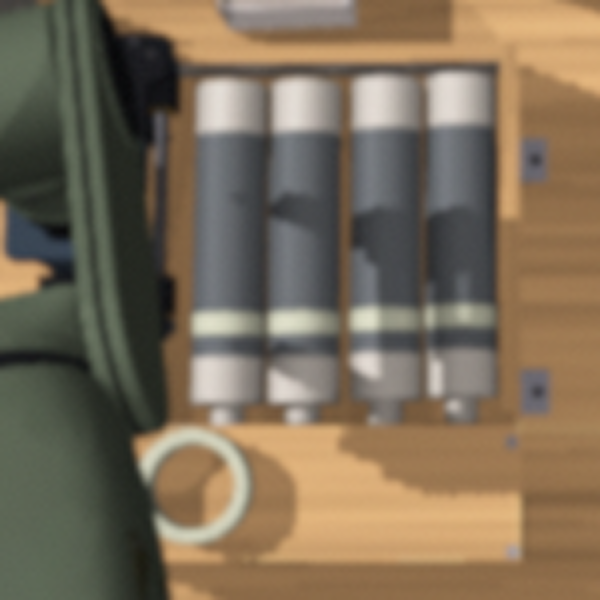

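The crop shows all four cartridges, still undisturbed, with the gap to the left wall under the hand (crop cols 165–195). I'll descend slowly into the gap and check the force.

```bash
python3 -m pendant '[{"xyz":[0,-0.0025,0.02],"roll":0,"jaw":0},{"xyz":[0,-0.0025,0.035],"roll":0,"jaw":0},{"xyz":[0,-0.0025,0.045],"roll":0,"jaw":0},{"xyz":[0,-0.0025,0.055],"roll":0,"jaw":0},{"xyz":[0,-0.0025,0.065],"roll":0,"jaw":0},{"xyz":[0,-0.0025,0.075],"roll":0,"jaw":0},{"xyz":[0,-0.0025,0.083],"roll":0,"jaw":0},{"xyz":[0,-0.0025,0.085],"roll":0,"jaw":0}]'
```

```text
time_s: 3.15
ee_pos: [590.1, 159.8, 24.2]
ee_rot: [180.0, 0.1, 0.5]
force: [0.0, 0.4, 0.5]
gripper_width: 90.9
```

```bash
python3 -m pendant '[{"xyz":[0,0.002,0],"roll":0,"jaw":0},{"xyz":[0,0.004,0],"roll":0,"jaw":0},{"xyz":[0,0.006,0],"roll":0,"jaw":0},{"xyz":[0,0.0075,0],"roll":0,"jaw":0},{"xyz":[0,0.009,0],"roll":0,"jaw":0},{"xyz":[0,0.0105,0],"roll":0,"jaw":0},{"xyz":[0,0.012,0],"roll":0,"jaw":0},{"xyz":[0,0.013,0],"roll":0,"jaw":0}]'; python3 -m pendant '[{"xyz":[0,0.0005,0],"roll":0,"jaw":0},{"xyz":[0,0.001,0],"roll":0,"jaw":0},{"xyz":[0,0.0015,0],"roll":0,"jaw":0},{"xyz":[0,0.002,0],"roll":0,"jaw":0},{"xyz":[0,0.002,0],"roll":0,"jaw":0},{"xyz":[0,0.002,0],"roll":0,"jaw":0},{"xyz":[0,0.002,0],"roll":0,"jaw":0},{"xyz":[0,0.002,0],"roll":0,"jaw":0}]'; python3 - <<'E'
from h import *
img,d,P=cloud("top"); Q=P.reshape(-1,3)
m=lambda x0,x1,y0,y1,z0,z1:Q[(Q[:,0]>x0)&(Q[:,0]<x1)&(Q[:,1]>y0)&(Q[:,1]<y1)&(Q[:,2]>z0)&(Q[:,2]<z1)]
for x in (520,560,600,640,670):
    s=m(x-6,x+6,-66,140,9,66); y=np.arange(-66,140,3); print(x,[int(np.nanmean(s[abs(s[:,1]-v)<2][:,2])) if (abs(s[:,1]-v)<2).any() else -1 for v in y])
E
```

```text
time_s: 4.15
ee_pos: [591.3, 147.8, 25.7]
ee_rot: [-179.9, -0.1, 0.4]
force: [-0.3, 5.3, 4.2]
gripper_width: 91.1
time_s: 5.15
ee_pos: [591.3, 145.7, 25.6]
ee_rot: [-179.9, -0.1, 0.4]
force: [0.1, 5.8, 4.2]
gripper_width: 91.1
520 [10, 26, 49, 49, 55, 55, 56, 56, 57, 58, 59, 57, 56, 54, 52, 47, 41, 12, 27, 50, 52, 53, 55, 58, 59, 59, 58, 57, 56, 56, 54, 51, 48, 41, 43, 48, 51, 54, 56, 56, 56, 58, 58, 55, 57, 55, 53, 51, 47, 40, 41, 47, 53, 55, 55, 56, 59, 58, 58, 57, 55, 56, 53, -1, -1, -1, -1, -1, -1]
560 [10, 25, 47, 49, 53, 55, 56, 56, 57, 58, 57, 58, 56, 53, 50, 51, 44, 14, 27, 47, 52, 54, 54, 56, 58, 57, 58, 58, 57, 55, 53, 51, 49, 40, 43, 47, 51, 53, 54, 56, 57, 56, 57, 58, 56, 57, 55, 51, 47, 41, 44, 47, 51, 56, 57, 56, 56, 57, 58, 56, 58, 56, 53, 51, 49, -1, -1, -1, -1]
600 [12, 30, 48, 51, 52, 56, 57, 57, 57, 59, 57, 58, 56, 54, 53, 49, 45, 43, 35, 48, 51, 53, 55, 57, 57, 59, 58, 58, 56, 54, 53, 51, 49, 39, 40, 49, 53, 55, 54, 55, 58, 57, 58, 57, 55, 56, 53, 52, 46, 39, 39, 45, 52, 52, 54, 56, 58, 58, 59, 56, 55, 57, 53, 50, 47, -1, -1, -1, -1]
640 [11, 29, 47, 50, 52, 55, 55, 56, 57, 56, 58, 58, 55, 54, 53, 50, 44, 42, 29, 45, 52, 54, 56, 57, 56, 58, 56, 58, 56, 55, 54, 50, 47, 44, 42, 46, 51, 55, 56, 56, 56, 57, 56, 58, 57, 56, 55, 52, 50, 47, 41, 45, 50, 55, 56, 57, 59, 59, 57, 58, 56, 55, 55, 52, 49, -1, 59, 50, 35]
670 [10, 26, 43, 49, 51, 55, 56, 57, 57, 57, 57, 57, 56, 54, 53, 49, 44, 41, 30, 45, 51, 53, 55, 56, 57, 56, 56, 56, 57, 53, 54, 53, 50, 47, 38, 45, 48, 53, 54, 55, 57, 56, 57, 56, 58, 53, 54, 52, 49, 42, 40, 45, 48, 53, 56, 57, 56, 57, 57, 56, 56, 55, -1, -1, -1, -1, -1, -1, -1]
```

```bash
python3 -m pendant '[{"xyz":[0,0.0004,0],"roll":0,"jaw":0},{"xyz":[0,0.0008,0],"roll":0,"jaw":0},{"xyz":[0,0.0012,0],"roll":0,"jaw":0},{"xyz":[0,0.0016,0],"roll":0,"jaw":0},{"xyz":[0,0.002,0],"roll":0,"jaw":0},{"xyz":[0,0.0024,0],"roll":0,"jaw":0},{"xyz":[0,0.0024,0],"roll":0,"jaw":0},{"xyz":[0,0.0024,0],"roll":0,"jaw":0}]'
```

```text
time_s: 6.2
ee_pos: [591.3, 143.5, 25.7]
ee_rot: [-179.9, -0.1, 0.4]
force: [0.8, 5.7, 4.5]
gripper_width: 91.2
```

```bash
python3 -m pendant '[{"xyz":[0,-0.006,0],"roll":0,"jaw":0},{"xyz":[0,-0.014,-0.01],"roll":0,"jaw":0},{"xyz":[0,-0.015,-0.06],"roll":0,"jaw":0},{"xyz":[0,-0.02,-0.11],"roll":-5,"jaw":0},{"xyz":[0,-0.07,-0.12],"roll":-15,"jaw":0},{"xyz":[0,-0.12,-0.12],"roll":-25,"jaw":0},{"xyz":[0,-0.17,-0.12],"roll":-35,"jaw":0},{"xyz":[-0.008,-0.223,-0.12],"roll":-45,"jaw":0}]'; python3 -c "
from h import *
to(583,366.7,80,85.7)"
```

```text
time_s: 7.2
ee_pos: [580.8, 366.5, 145.1]
ee_rot: [179.9, 0.0, 45.8]
force: [0.3, -0.2, -0.3]
gripper_width: 91.0
shift [0.0017 0.0014 0.0651] roll -39.9 at [580.8 366.5 145.1] [179.9   0.   45.8] F [ 0.3 -0.2 -0.3] w 91.0 t 7.2 q6 -14.4
```

```bash
python3 -m pendant '[{"xyz":[0.0017,0.0014,0],"roll":-10,"jaw":0},{"xyz":[0.0017,0.0014,0.02],"roll":-20,"jaw":0},{"xyz":[0.0017,0.0014,0.04],"roll":-30,"jaw":0},{"xyz":[0.0017,0.0014,0.06],"roll":-40,"jaw":0},{"xyz":[0.0017,0.0014,0.085],"roll":-40,"jaw":0},{"xyz":[0.0017,0.0014,0.11],"roll":-40,"jaw":0},{"xyz":[0.0017,0.0014,0.124],"roll":-40,"jaw":0},{"xyz":[0.0017,0.0014,0.128],"roll":-40,"jaw":0}]'; python3 -m pendant '[{"xyz":[0,0,0],"roll":0,"jaw":0.3},{"xyz":[0,0,0],"roll":0,"jaw":0.4},{"xyz":[0,0,0],"roll":0,"jaw":0.48},{"xyz":[0,0,0],"roll":0,"jaw":0.52},{"xyz":[0,0,0],"roll":0,"jaw":0.56},{"xyz":[0,0,0],"roll":0,"jaw":0.6},{"xyz":[0,0,0],"roll":0,"jaw":0.6},{"xyz":[0,0,0],"roll":0,"jaw":0.6}]' 10
```

```text
time_s: 8.2
ee_pos: [582.6, 365.4, 16.2]
ee_rot: [-179.9, 0.1, 85.5]
force: [-0.1, 0.4, 0.8]
gripper_width: 90.9
time_s: 9.2
ee_pos: [583.1, 365.8, 17.2]
ee_rot: [180.0, -0.0, 85.5]
force: [-0.1, 1.2, 2.7]
gripper_width: 48.0
```

```bash
python3 -m pendant '[{"xyz":[0,0,-0.006],"roll":0,"jaw":0.6},{"xyz":[0,0,-0.014],"roll":0,"jaw":0.6},{"xyz":[0,-0.001,-0.022],"roll":0,"jaw":0.6},{"xyz":[0,-0.002,-0.03],"roll":0,"jaw":0.6},{"xyz":[0,-0.003,-0.038],"roll":0,"jaw":0.6},{"xyz":[0,-0.005,-0.046],"roll":0,"jaw":0.6},{"xyz":[0,-0.006,-0.053],"roll":0,"jaw":0.6},{"xyz":[0,-0.006,-0.053],"roll":0,"jaw":0.6}]'; python3 - <<'E'
from h import *
to(600,365,70)
img,d,P=cloud("scene"); cv2.imwrite("pics/b.png",cv2.resize(img[100:260,330:530],None,fx=4,fy=4,interpolation=cv2.INTER_CUBIC))
img,d,P=cloud("top"); Q=P.reshape(-1,3); 
for x in range(300,540,20):
    s=Q[(abs(Q[:,0]-x)<8)&(Q[:,1]>340)&(Q[:,1]<410)&(Q[:,2]>3)]
    if len(s)>3: print(x,len(s),np.percentile(s[:,2],90).round(),np.percentile(s[:,1],[5,95]).round())
E
```

```text
time_s: 10.2
ee_pos: [577.4, 366.3, 70.8]
ee_rot: [179.9, -0.0, 85.5]
force: [-0.2, 0.1, -2.4]
gripper_width: 47.6
shift [0.0005 0.0227 0.0008] roll None at [577.4 366.3  70.8] [179.9  -0.   85.5] F [-0.2  0.1 -2.4] w 47.6 t 10.2 q6 -54.0
300 9 6.0 [342. 354.]
320 14 5.0 [342. 361.]
340 20 7.0 [343. 371.]
360 21 6.0 [342. 371.]
380 16 24.0 [345. 377.]
400 58 49.0 [346. 372.]
420 80 59.0 [348. 376.]
440 160 518.0 [341. 383.]
460 268 515.0 [341. 389.]
480 329 502.0 [352. 387.]
500 392 489.0 [353. 381.]
520 427 476.0 [351. 393.]
```

View pics/b.png

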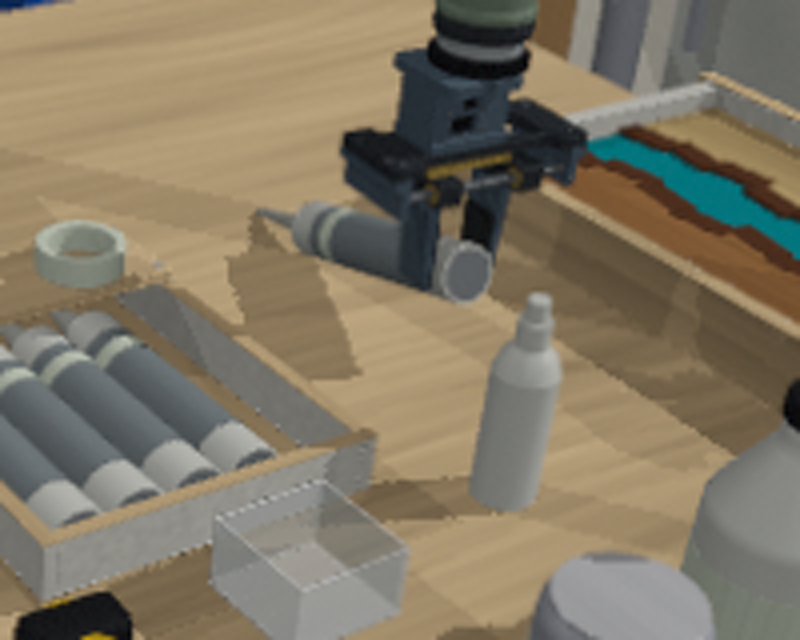

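The cartridge is held near the tail with its nozzle resting on the bench, at roughly 15° of tilt. The tail disc is at crop (466,272). I'll lock the grip and lift.

```bash
python3 -m pendant '[{"xyz":[0,0,0],"roll":0,"jaw":0.65},{"xyz":[0,0,0],"roll":0,"jaw":0.65},{"xyz":[0,0,0],"roll":0,"jaw":0.65},{"xyz":[0,0,-0.005],"roll":0,"jaw":0.65},{"xyz":[0,0,-0.015],"roll":0,"jaw":0.65},{"xyz":[0,0,-0.03],"roll":0,"jaw":0.65},{"xyz":[0,0,-0.045],"roll":0,"jaw":0.65},{"xyz":[0,0,-0.05],"roll":0,"jaw":0.65}]' 50; cat >> h.py <<'E'
def axis():
    # centre line of the held cartridge from the scene camera: extreme points in the vertical plane through the tool
    img,d,P=cloud("scene"); s=env.state(); p=np.array(s["ee_pos"]); ya=np.radians(s["ee_rot"][2]); a=np.array([np.sin(ya),-np.cos(ya),0])
    Q=P.reshape(-1,3)-p; along=Q@a; lat=Q@np.array([np.cos(ya),np.sin(ya),0])
    for l in range(-285,60,15):
        m=(abs(along-l)<5)&(abs(lat)<24)&(Q[:,2]<45)&(Q[:,2]+p[2]>(4 if l<-60 else 12))
        if m.sum()>3: print(l,m.sum(),"z",np.percentile(Q[m,2]+p[2],[3,97]).round(),"lat",np.percentile(lat[m],[3,97]).round())
    return img
E
python3 - <<'E'
from h import *
to(600,365,70); axis()
E
```

```text
time_s: 11.3
ee_pos: [577.7, 366.6, 122.1]
ee_rot: [179.8, -0.1, 85.5]
force: [0.0, -0.7, -2.4]
gripper_width: 47.2
shift [0.0001 0.0222 0.0522] roll None at [577.7 366.6 122.1] [ 1.798e+02 -1.000e-01  8.550e+01] F [ 0.  -0.7 -2.4] w 47.2 t 11.3 q6 -54.0
-255 5 z [55. 60.] lat [-5.  1.]
-225 4 z [61. 70.] lat [-6. -3.]
-210 4 z [65. 75.] lat [-8. -1.]
-180 9 z [ 80. 101.] lat [-22.  -6.]
-165 26 z [ 66. 103.] lat [-23.  -2.]
-150 21 z [ 68. 108.] lat [-23. -11.]
-135 20 z [ 72. 112.] lat [-23.   1.]
-120 20 z [ 76. 115.] lat [-24.  -1.]
-105 20 z [ 78. 120.] lat [-23.  -3.]
-90 26 z [ 85. 125.] lat [-23.  -1.]
-75 23 z [ 58. 129.] lat [-23.  -4.]
-60 20 z [ 94. 133.] lat [-24.  -5.]
-45 19 z [ 96. 134.] lat [-23. -14.]
-30 7 z [100. 125.] lat [-24. -13.]
-15 8 z [106. 150.] lat [-22.  18.]
0 17 z [108. 164.] lat [-19.  23.]
15 43 z [115. 165.] lat [-23.  23.]
30 123 z [115. 151.] lat [-23.  19.]
```

```bash
python3 -c "
from h import *
to(746,155.3,180,90.5)"; python3 -m pendant '[{"xyz":[0,0,-0.02],"roll":0,"jaw":0.65},{"xyz":[0,0,-0.045],"roll":0,"jaw":0.65},{"xyz":[0,0.01,-0.06],"roll":0,"jaw":0.65},{"xyz":[-0.02,0.03,-0.06],"roll":-1,"jaw":0.65},{"xyz":[-0.05,0.06,-0.06],"roll":-2,"jaw":0.65},{"xyz":[-0.08,0.09,-0.06],"roll":-3,"jaw":0.65},{"xyz":[-0.11,0.12,-0.06],"roll":-4,"jaw":0.65},{"xyz":[-0.14,0.15,-0.06],"roll":-5,"jaw":0.65}]'; python3 -c "
from h import *
to(746,155.3,180,90.5)"
```

```text
shift [-0.1971  0.1847 -0.0579] roll -5.0 at [577.6 366.5 122. ] [ 1.799e+02 -1.000e-01  8.550e+01] F [ 0.7  0.  -3.5] w 47.2 t 11.35 q6 -54.0
time_s: 12.35
ee_pos: [715.9, 213.6, 179.3]
ee_rot: [-179.9, 0.0, 90.5]
force: [-0.4, 0.4, -3.1]
gripper_width: 47.4
shift [-0.0586  0.0296 -0.0007] roll 0.0 at [715.9 213.6 179.3] [-179.9    0.    90.5] F [-0.4  0.4 -3.1] w 47.4 t 12.35 q6 -74.8
```

```bash
python3 -m pendant '[{"xyz":[-0.02,0.01,0],"roll":0,"jaw":0.65},{"xyz":[-0.04,0.02,0],"roll":0,"jaw":0.65},{"xyz":[-0.055,0.03,0],"roll":0,"jaw":0.65},{"xyz":[-0.0585,0.03,0],"roll":0,"jaw":0.65},{"xyz":[-0.0585,0.03,0.01],"roll":0,"jaw":0.65},{"xyz":[-0.0585,0.03,0.02],"roll":0,"jaw":0.65},{"xyz":[-0.0585,0.03,0.03],"roll":0,"jaw":0.65},{"xyz":[-0.0585,0.03,0.03],"roll":0,"jaw":0.65}]'; python3 - <<'E'
from h import *
to(746,155.3,107,90.5); img=axis()
cv2.imwrite("pics/c.png",cv2.resize(img[100:260,270:470],None,fx=4,fy=4,interpolation=cv2.INTER_CUBIC))
E
```

```text
time_s: 13.35
ee_pos: [744.9, 156.8, 148.1]
ee_rot: [-179.8, 0.0, 90.5]
force: [0.7, -0.1, -3.9]
gripper_width: 47.0
shift [-0.0014  0.0012  0.0411] roll 0.0 at [744.9 156.8 148.1] [-179.8    0.    90.5] F [ 0.7 -0.1 -3.9] w 47.0 t 13.35 q6 -79.5
-285 85 z [ 8. 85.] lat [-23.  23.]
-270 39 z [ 5. 80.] lat [-1. 24.]
-255 36 z [ 8. 84.] lat [-4. 23.]
-240 35 z [ 6. 91.] lat [-4. 24.]
-225 38 z [ 6. 96.] lat [-7. 23.]
-210 37 z [  6. 103.] lat [-7. 23.]
-195 29 z [ 7. 52.] lat [ 9. 23.]
-180 56 z [  6. 128.] lat [-22.  24.]
-165 60 z [  8. 132.] lat [-23.  23.]
-150 68 z [  6. 137.] lat [-23.  24.]
-135 66 z [  7. 142.] lat [-23.  24.]
-120 67 z [  7. 145.] lat [-23.  24.]
-105 70 z [  8. 150.] lat [-23.  23.]
-90 66 z [ 12. 153.] lat [-23.  23.]
-75 55 z [ 31. 158.] lat [-23.  23.]
-60 45 z [ 45. 162.] lat [-24.  23.]
-45 44 z [ 52. 162.] lat [-24.  22.]
-30 169 z [ 17. 150.] lat [-23.  22.]
-15 17 z [131. 190.] lat [-20.  24.]
0 27 z [160. 192.] lat [-10.  24.]
15 52 z [144. 186.] lat [-22.  23.]
30 139 z [140. 171.] lat [-22.  18.]
```

View pics/c.png

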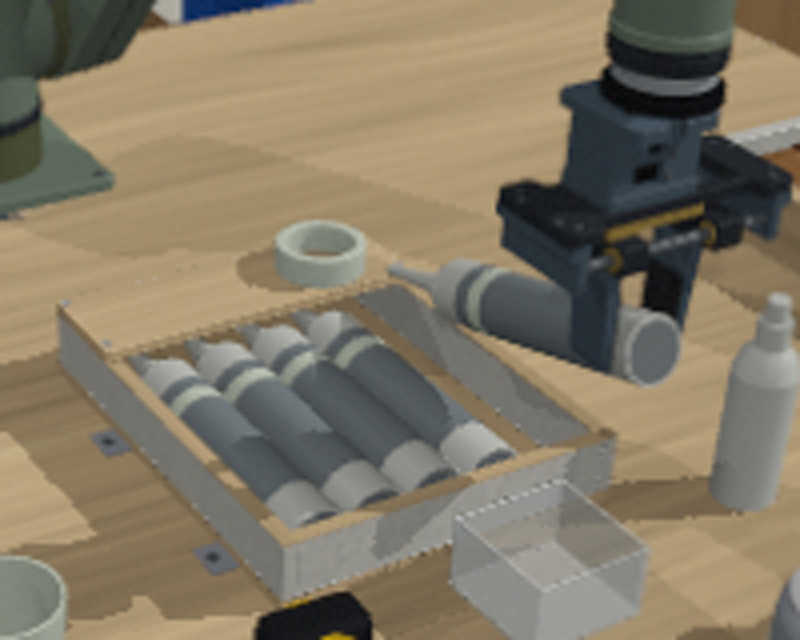

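The cartridge is held at about 16° above the slot. The nozzle tip is at crop (393,268), just beyond the deck edge, and the slot is open on the left. I'll lower and also check how straight stored4 lies.

```bash
python3 -m pendant '[{"xyz":[-0.0014,0.0012,0.006],"roll":0,"jaw":0.65},{"xyz":[-0.0014,0.0012,0.012],"roll":0,"jaw":0.65},{"xyz":[-0.0014,0.0012,0.018],"roll":0,"jaw":0.65},{"xyz":[-0.0014,0.0012,0.024],"roll":0,"jaw":0.65},{"xyz":[-0.0014,0.0012,0.03],"roll":0,"jaw":0.65},{"xyz":[-0.0014,0.0012,0.036],"roll":0,"jaw":0.65},{"xyz":[-0.0014,0.0012,0.041],"roll":0,"jaw":0.65},{"xyz":[-0.0014,0.0012,0.041],"roll":0,"jaw":0.65}]'; python3 - <<'E'
from h import *
to(661,154.5,81,90.5)
for n in("scene","top"):
    img,d,P=cloud(n); Q=P.reshape(-1,3)
    for x in (500,530,560,600,640,680):
        s=Q[(abs(Q[:,0]-x)<8)&(Q[:,1]>60)&(Q[:,1]<150)&(Q[:,2]>20)&(Q[:,2]<66)]
        zz=[int(np.median(s[abs(s[:,1]-v)<2.5][:,2])) if (abs(s[:,1]-v)<2.5).sum()>1 else -1 for v in range(66,150,5)]
        print(n,x,zz)
cv2.imwrite("pics/d.png",cv2.resize(img[150:300,190:340],None,fx=4,fy=4,interpolation=cv2.INTER_CUBIC))
E
```

```text
time_s: 14.4
ee_pos: [746.8, 155.0, 108.3]
ee_rot: [-179.9, 0.0, 90.5]
force: [-0.1, -0.0, -3.1]
gripper_width: 47.2
shift [ 0.0003 -0.0858  0.0273] roll -0.0 at [746.8 155.  108.3] [-179.9    0.    90.5] F [-0.1 -0.  -3.1] w 47.2 t 14.4 q6 -79.6
scene 500 [-1, -1, -1, 43, 50, 53, 54, 54, 54, 53, -1, -1, -1, -1, -1, -1, 48]
scene 530 [53, -1, -1, 46, 49, 53, 54, 57, 55, 53, -1, -1, -1, -1, -1, -1, 54]
scene 560 [52, -1, 42, 45, 52, 55, 55, 55, 56, 54, 51, -1, -1, -1, -1, -1, -1]
scene 600 [52, -1, -1, 45, 49, 53, 54, 56, 57, -1, 52, -1, -1, 63, 57, -1, -1]
scene 640 [54, -1, -1, 42, 50, 53, 54, 56, 55, 54, 51, -1, -1, -1, -1, -1, -1]
scene 680 [52, -1, -1, 44, 50, 53, 54, 55, 55, 54, -1, -1, -1, -1, -1, -1, -1]
top 500 [54, 52, 46, 41, 48, 53, 57, 58, 58, 57, 54, 50, 47, -1, -1, -1, -1]
top 530 [57, 53, 49, 42, 49, 55, 57, 58, 58, 58, 56, 51, 46, -1, -1, -1, -1]
top 560 [55, 54, 48, 41, 48, 53, 57, 57, 59, 57, 55, 50, 45, -1, -1, -1, -1]
top 600 [55, 53, 47, 42, 47, 51, 55, 57, 57, 57, 56, 50, 42, -1, -1, -1, -1]
top 640 [56, 55, 49, 42, 48, 54, 56, 58, 58, 57, 55, 51, 46, -1, -1, -1, -1]
top 680 [54, 53, 48, 37, 47, 53, 55, 57, 57, 56, 54, 51, 45, -1, -1, -1, -1]
```

```bash
python3 -m pendant '[{"xyz":[0,-0.008,0.002],"roll":0,"jaw":0.65},{"xyz":[0,-0.016,0.004],"roll":0,"jaw":0.65},{"xyz":[0,-0.024,0.007],"roll":0,"jaw":0.65},{"xyz":[0,-0.032,0.01],"roll":0,"jaw":0.65},{"xyz":[0,-0.04,0.012],"roll":0,"jaw":0.65},{"xyz":[0,-0.048,0.014],"roll":0,"jaw":0.65},{"xyz":[0,-0.054,0.016],"roll":0,"jaw":0.65},{"xyz":[0,-0.056,0.016],"roll":0,"jaw":0.65}]'; python3 - <<'E'
from h import *
to(661,154.5,81,90.5); img=axis()
cv2.imwrite("pics/e.png",cv2.resize(img[120:270,270:470],None,fx=4,fy=4,interpolation=cv2.INTER_CUBIC))
E
```

```text
time_s: 15.5
ee_pos: [690.6, 154.6, 92.8]
ee_rot: [-180.0, 0.0, 90.5]
force: [-0.3, -0.2, -3.8]
gripper_width: 47.4
shift [ 0.0002 -0.0296  0.0118] roll -0.0 at [690.6 154.6  92.8] [-180.     0.    90.5] F [-0.3 -0.2 -3.8] w 47.4 t 15.5 q6 -78.8
-285 42 z [ 7. 87.] lat [-18.   8.]
-270 20 z [ 8. 87.] lat [-2. 23.]
-255 32 z [ 7. 87.] lat [-7. 23.]
-240 49 z [ 9. 87.] lat [-18.  23.]
-225 30 z [ 9. 62.] lat [-20.  23.]
-210 8 z [35. 50.] lat [-7. -2.]
-180 22 z [ 8. 71.] lat [-23.  11.]
-165 33 z [ 7. 77.] lat [-23.  18.]
-150 38 z [ 5. 81.] lat [-24.  16.]
-135 43 z [ 7. 86.] lat [-24.  23.]
-120 41 z [ 8. 91.] lat [-23.  23.]
-105 44 z [ 7. 94.] lat [-23.  23.]
-90 45 z [ 7. 97.] lat [-23.  23.]
-75 40 z [  7. 102.] lat [-24.  24.]
-60 32 z [ 17. 104.] lat [-24.  24.]
-45 34 z [ 14. 105.] lat [-24.  24.]
-30 17 z [18. 97.] lat [-23.  24.]
-15 18 z [ 37. 126.] lat [-23.  24.]
0 20 z [ 46. 136.] lat [-9. 24.]
15 70 z [ 52. 134.] lat [-24.  23.]
30 212 z [ 24. 116.] lat [-21.  22.]
```

View pics/e.png

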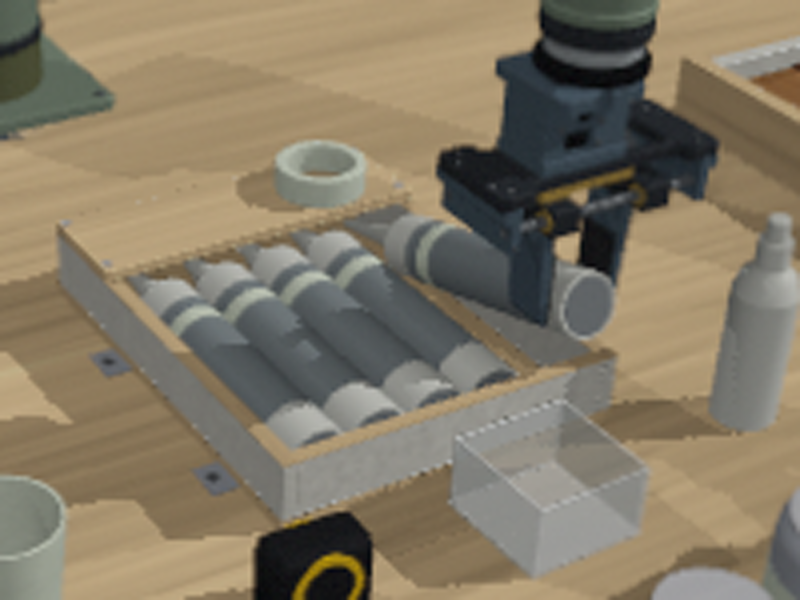

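```bash
python3 -m pendant '[{"xyz":[0,-0.005,0.002],"roll":0,"jaw":0.65},{"xyz":[0,-0.01,0.004],"roll":0,"jaw":0.65},{"xyz":[0,-0.015,0.006],"roll":0,"jaw":0.65},{"xyz":[0,-0.02,0.008],"roll":0,"jaw":0.65},{"xyz":[0,-0.025,0.01],"roll":0,"jaw":0.65},{"xyz":[0,-0.03,0.011],"roll":0,"jaw":0.65},{"xyz":[0,-0.03,0.013],"roll":0,"jaw":0.65},{"xyz":[0,-0.03,0.013],"roll":0,"jaw":0.65}]'; python3 -m pendant '[{"xyz":[0,0,0.0],"roll":0,"jaw":0.6},{"xyz":[0,0,0.0],"roll":0,"jaw":0.6},{"xyz":[0,0,0.001],"roll":0,"jaw":0.6},{"xyz":[0,0.001,0.004],"roll":0,"jaw":0.6},{"xyz":[0,0.002,0.007],"roll":0,"jaw":0.6},{"xyz":[0,0.002,0.009],"roll":0,"jaw":0.6},{"xyz":[0,0.003,0.011],"roll":0,"jaw":0.6},{"xyz":[0,0.003,0.012],"roll":0,"jaw":0.6}]' 8
```

```text
time_s: 16.55
ee_pos: [661.0, 154.3, 79.8]
ee_rot: [-180.0, 0.0, 90.5]
force: [-0.4, -0.4, -3.4]
gripper_width: 47.3
time_s: 17.55
ee_pos: [664.3, 154.3, 67.8]
ee_rot: [180.0, 0.0, 90.5]
force: [-0.0, 0.4, -0.7]
gripper_width: 48.2
```

```bash
python3 -m pendant '[{"xyz":[0,0,0.002],"roll":0,"jaw":0.6},{"xyz":[0,0.0005,0.004],"roll":0,"jaw":0.6},{"xyz":[0,0.001,0.006],"roll":0,"jaw":0.6},{"xyz":[0,0.0015,0.008],"roll":0,"jaw":0.6},{"xyz":[0,0.002,0.009],"roll":0,"jaw":0.6},{"xyz":[0,0.002,0.01],"roll":0,"jaw":0.6},{"xyz":[0,0.002,0.01],"roll":0,"jaw":0.6},{"xyz":[0,0.002,0.01],"roll":0,"jaw":0.6}]'; python3 - <<'E'
from h import *
to(661,154.5,81,90.5); img=axis()
cv2.imwrite("pics/f.png",cv2.resize(img[120:270,270:470],None,fx=4,fy=4,interpolation=cv2.INTER_CUBIC))
E
```

```text
time_s: 18.55
ee_pos: [666.0, 154.4, 57.9]
ee_rot: [-180.0, 0.0, 90.5]
force: [1.2, 0.2, -1.3]
gripper_width: 47.7
shift [ 0.0002 -0.005  -0.0231] roll -0.0 at [666.  154.4  57.9] [-180.     0.    90.5] F [ 1.2  0.2 -1.3] w 47.7 t 18.55 q6 -78.4
-270 47 z [ 6. 86.] lat [-24.   2.]
-255 32 z [ 9. 87.] lat [-14.  23.]
-240 23 z [22. 87.] lat [-6. 23.]
-225 28 z [25. 88.] lat [-11.  24.]
-210 72 z [30. 87.] lat [-24.  22.]
-195 5 z [43. 58.] lat [-4. 24.]
-180 21 z [41. 58.] lat [-23.  10.]
-165 20 z [43. 60.] lat [-23.   6.]
-150 24 z [39. 62.] lat [-23.  -2.]
-135 19 z [44. 65.] lat [-23.  -7.]
-120 20 z [42. 65.] lat [-24.  -9.]
-105 22 z [31. 66.] lat [-24.  -2.]
-90 18 z [ 7. 68.] lat [-24.   7.]
-75 28 z [ 8. 69.] lat [-24.  12.]
-60 19 z [35. 72.] lat [-24. -15.]
-45 21 z [40. 75.] lat [-24. -17.]
-30 8 z [45. 76.] lat [-24.   8.]
-15 8 z [19. 99.] lat [-16.  23.]
0 21 z [ 78. 101.] lat [-6. 24.]
15 45 z [ 58. 102.] lat [-23.  24.]
30 145 z [50. 86.] lat [-21.  20.]
45 92 z [18. 55.] lat [-21.  23.]
```

View pics/f.png

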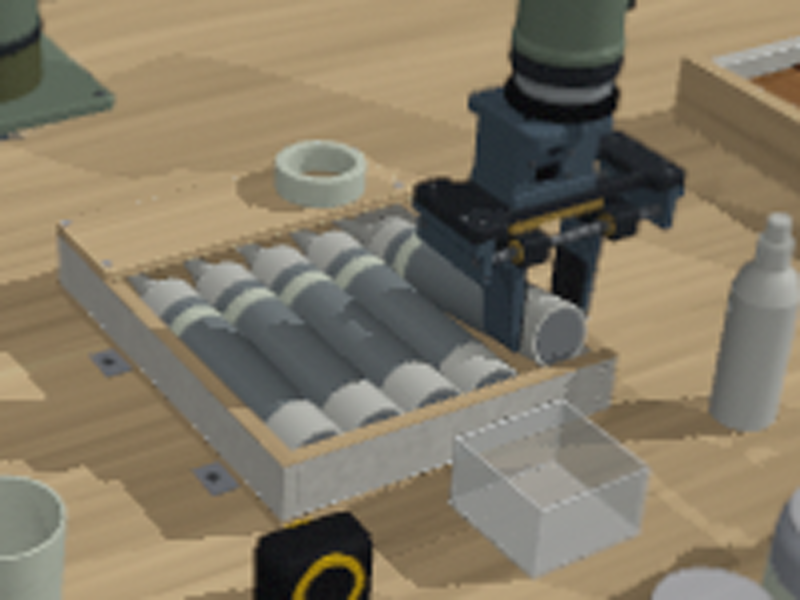

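Nozzle is under the deck and the tilt is down to about 8°, with the tail disc at crop (560,330) just above the slot. The fingertips are just above the wall and neighbour. I'll release gently.

```bash
python3 -m pendant '[{"xyz":[0,0,0.001],"roll":0,"jaw":0.49},{"xyz":[0,0,0.002],"roll":0,"jaw":0.48},{"xyz":[0,0,0.002],"roll":0,"jaw":0.475},{"xyz":[0,0,0.002],"roll":0,"jaw":0.47},{"xyz":[0,0,0.002],"roll":0,"jaw":0.465},{"xyz":[0,0,0.002],"roll":0,"jaw":0.46},{"xyz":[0,0,0.002],"roll":0,"jaw":0.455},{"xyz":[0,0,0.002],"roll":0,"jaw":0.45}]' 3; python3 -m pendant '[{"xyz":[0,0,0],"roll":0,"jaw":0.44},{"xyz":[0,0,0],"roll":0,"jaw":0.43},{"xyz":[0,0,0],"roll":0,"jaw":0.42},{"xyz":[0,0,-0.002],"roll":0,"jaw":0.42},{"xyz":[0,0,-0.01],"roll":0,"jaw":0.42},{"xyz":[0,0,-0.03],"roll":0,"jaw":0.42},{"xyz":[0,0,-0.05],"roll":0,"jaw":0.42},{"xyz":[0,0,-0.06],"roll":0,"jaw":0.42}]'; python3 - <<'E'
from h import *
to(661,154.5,81,90.5); img=axis()
cv2.imwrite("pics/g.png",cv2.resize(img[120:270,270:470],None,fx=4,fy=4,interpolation=cv2.INTER_CUBIC))
E
```

```text
time_s: 19.6
ee_pos: [666.1, 154.3, 56.0]
ee_rot: [180.0, 0.0, 90.5]
force: [-0.6, -0.3, -0.1]
gripper_width: 50.4
time_s: 20.6
ee_pos: [666.8, 154.5, 117.8]
ee_rot: [179.9, -0.0, 90.5]
force: [0.7, -0.1, -0.1]
gripper_width: 53.0
shift [ 0.     -0.0059  0.0368] roll -0.0 at [666.8 154.5 117.8] [179.9  -0.   90.5] F [ 0.7 -0.1 -0.1] w 53.0 t 20.6 q6 -78.4
-270 51 z [ 6. 87.] lat [-23.  10.]
-255 32 z [ 8. 86.] lat [-9. 12.]
-240 24 z [10. 87.] lat [-4. 24.]
-225 28 z [24. 86.] lat [-9. 24.]
-210 79 z [36. 86.] lat [-23.  23.]
-195 8 z [38. 48.] lat [-11.  24.]
-180 18 z [42. 57.] lat [-19.  23.]
-165 28 z [42. 58.] lat [-22.  23.]
-150 26 z [41. 58.] lat [-23.  23.]
-135 29 z [39. 57.] lat [-22.  23.]
-120 30 z [40. 58.] lat [-23.  24.]
-105 31 z [41. 56.] lat [-22.  23.]
-90 37 z [39. 57.] lat [-22.  24.]
-75 31 z [41. 58.] lat [-22.  23.]
-60 34 z [41. 57.] lat [-22.  23.]
-45 29 z [43. 58.] lat [-23.  23.]
-30 39 z [38. 57.] lat [-22.  23.]
-15 35 z [40. 57.] lat [-22.  17.]
0 32 z [41. 63.] lat [-23.  24.]
15 39 z [ 38. 113.] lat [-23.  23.]
30 29 z [46. 57.] lat [-19.  23.]
45 114 z [15. 55.] lat [-22.  22.]
```

View pics/g.png

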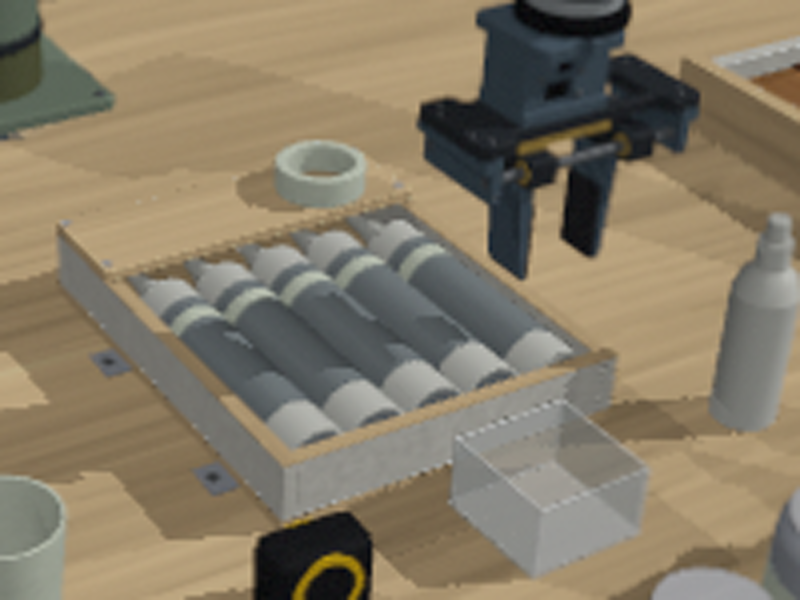

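All five lie flat: the new one's top reads 57 mm along its whole length, at crop (400,230)–(560,350). As asked, I'll press the tail down lightly with shut fingertips.

```bash
python3 -m pendant '[{"xyz":[0,0,0],"roll":0,"jaw":0.8},{"xyz":[0,0,0],"roll":0,"jaw":1},{"xyz":[0,0,0],"roll":0,"jaw":1},{"xyz":[0,0,0.01],"roll":0,"jaw":1},{"xyz":[0,0,0.025],"roll":0,"jaw":1},{"xyz":[0,0,0.04],"roll":0,"jaw":1},{"xyz":[0,0,0.05],"roll":0,"jaw":1},{"xyz":[0,0,0.055],"roll":0,"jaw":1}]' 5; python3 -m pendant '[{"xyz":[0,0,0.001],"roll":0,"jaw":1},{"xyz":[0,0,0.002],"roll":0,"jaw":1},{"xyz":[0,0,0.003],"roll":0,"jaw":1},{"xyz":[0,0,0.004],"roll":0,"jaw":1},{"xyz":[0,0,0.005],"roll":0,"jaw":1},{"xyz":[0,0,0.006],"roll":0,"jaw":1},{"xyz":[0,0,0.0065],"roll":0,"jaw":1},{"xyz":[0,0,0.0065],"roll":0,"jaw":1}]'
```

```text
time_s: 21.65
ee_pos: [665.7, 154.3, 59.7]
ee_rot: [-179.9, 0.0, 90.5]
force: [-0.2, 1.4, 0.8]
gripper_width: 1.0
time_s: 22.65
ee_pos: [666.4, 154.6, 57.2]
ee_rot: [179.9, -0.0, 90.5]
force: [-3.6, -1.4, 11.3]
gripper_width: 0.4
```

```bash
python3 -m pendant '[{"xyz":[0,0,-0.005],"roll":0,"jaw":1},{"xyz":[0,0,-0.02],"roll":0,"jaw":1},{"xyz":[0,0,-0.06],"roll":0,"jaw":1},{"xyz":[0,0,-0.1],"roll":0,"jaw":1},{"xyz":[0,0,-0.15],"roll":0,"jaw":1},{"xyz":[0.05,-0.03,-0.18],"roll":0,"jaw":1},{"xyz":[0.1,-0.06,-0.2],"roll":0,"jaw":1},{"xyz":[0.15,-0.09,-0.2],"roll":0,"jaw":1}]'; python3 -m pendant '[{"xyz":[0.05,-0.03,0],"roll":0,"jaw":1},{"xyz":[0.1,-0.06,0],"roll":0,"jaw":1},{"xyz":[0.14,-0.09,0],"roll":0,"jaw":1},{"xyz":[0.18,-0.12,0],"roll":0,"jaw":1},{"xyz":[0.2,-0.15,0],"roll":0,"jaw":1},{"xyz":[0.2,-0.17,0],"roll":0,"jaw":1},{"xyz":[0.2,-0.17,0],"roll":0,"jaw":1},{"xyz":[0.2,-0.17,0],"roll":0,"jaw":1}]'; python3 - <<'E'
from h import *
img,d,P=cloud("top"); Q=P.reshape(-1,3)
for x in (500,530,560,600,640,680):
    s=Q[(abs(Q[:,0]-x)<8)&(Q[:,1]>-70)&(Q[:,1]<190)&(Q[:,2]>5)&(Q[:,2]<75)]
    print(x,[int(np.median(s[abs(s[:,1]-v)<3][:,2])) if (abs(s[:,1]-v)<3).sum()>1 else -1 for v in range(-64,186,6)])
for y in (-40,8,56,104,156):
    s=Q[(abs(Q[:,1]-y)<8)&(Q[:,2]>40)&(Q[:,0]>467)&(Q[:,0]<704)]; print(y,np.percentile(s[:,0],[1,99]).round(), np.percentile(s[:,2],[50,98]).round())
cv2.imwrite("pics/z.png",cv2.resize(img[100:330,130:450],None,fx=2.4,fy=2.4,interpolation=cv2.INTER_CUBIC))
E
```

```text
time_s: 23.65
ee_pos: [574.9, 305.2, 257.5]
ee_rot: [179.7, -0.1, 90.4]
force: [0.0, 0.2, 0.0]
gripper_width: 0.5
time_s: 24.65
ee_pos: [404.4, 501.3, 254.8]
ee_rot: [179.9, 0.0, 90.4]
force: [0.4, 0.1, -0.1]
gripper_width: 0.5
500 [25, 48, 53, 55, 58, 57, 53, 48, 41, 48, 52, 57, 58, 56, 53, 50, 43, 48, 54, 57, 56, 58, 55, 49, 40, 48, 53, 57, 57, 55, 53, 47, -1, 41, 50, 55, 57, 59, 55, 54, 45, 53]
530 [28, 48, 54, 58, 57, 57, 56, 49, 42, 48, 54, 56, 58, 56, 55, 50, 42, 49, 54, 58, 59, 58, 56, 51, 44, 49, 54, 56, 58, 57, 53, 49, 44, 39, 54, 57, 58, 58, 56, 54, 47, 52]
560 [39, 49, 54, 57, 56, 59, 53, 48, 43, 50, 55, 57, 58, 57, 53, 49, 43, 49, 55, 57, 57, 56, 54, 50, 42, 47, 54, 57, 58, 57, 55, 51, 47, 41, 53, 55, 56, 58, 55, 53, 48, 52]
600 [25, 46, 56, 57, 59, 58, 55, 48, 41, 47, 54, 56, 58, 58, 53, 49, 41, 49, 54, 57, 58, 58, 55, 51, 41, 48, 53, 57, 57, 55, 54, 50, 39, 40, 51, 57, 57, 59, 57, 54, 47, 53]
640 [25, 49, 53, 57, 58, 57, 55, 51, 42, 49, 54, 56, 58, 56, 56, 48, 42, 49, 54, 57, 56, 59, 55, 50, 43, 48, 55, 56, 60, 57, 55, 50, 46, 40, 51, 56, 58, 59, 55, 54, 49, 48]
680 [24, 46, 52, 55, 57, 57, 55, 51, 40, 49, 52, 55, 57, 57, 55, 51, 44, 48, 52, 57, 58, 56, 56, 49, 41, 47, 52, 56, 56, 56, 57, 51, 42, 34, 49, 55, 58, 58, 56, 54, 50, 53]
-40 [472. 696.] [58. 62.]
8 [471. 695.] [57. 62.]
56 [469. 693.] [57. 62.]
104 [471. 692.] [57. 63.]
156 [471. 701.] [57. 62.]
```

View pics/z.png

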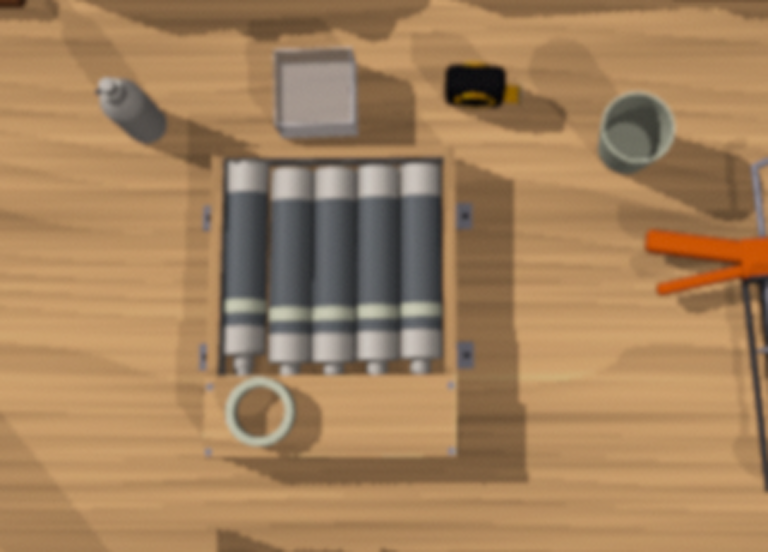

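The top view shows all five cartridges side by side (crop cols 245–422), with their nozzles going under the deck at row 370. The tape roll, tub, tape measure, cup, bottle and gun look unmoved. Handing in.

```bash
python3 -c "
from workcell import env
print(env.job_done())"
```

```text
the job is handed in; nothing more can be done
None
```

The loose cartridge is in the tray and the job was handed in at about 25 s of the 72 s allowed. All five cartridges lie side by side with their nozzles under the deck.

- **Opening the place:** I rolled the four stored cartridges about 11 mm aside with the open fingertips, which opened a slot of about 53 mm. The push read about 6 N sideways.
- **Putting it in:** I gripped the loose cartridge near its tail and tilted it about 16° with the nozzle on the bench. Then I slid the nozzle under the deck and lowered the tail.
- **Letting go:** The fingers could not fit down beside the cartridge, so the tail fell the last 20 to 25 mm when I opened them. I then pressed it down with the shut fingertips, with about 11 N, and it was already flat.

**Last checks:** In the final top-camera picture and depth all five tops are level at about 57 mm, which is flat on the tray floor. The new cartridge's tail sits about 5 to 9 mm nearer the far wall than the others, still inside the tray. The tape roll and the things on the bench near the tray looked unmoved in that picture, judged by eye only. The spatula was outside the view. The arm was clear of everything, and no check failed.

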